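# Ready the webbing meter for the next roll

## Task

The webbing meter on the bench has just finished a measured run; make it ready for the next roll. First swing the pressure roller fully up on its arm, so that it can no longer drag the measuring wheel round, and then turn the reset knob in the middle of the dial anticlockwise until the hand is fully home at its zero stop. Leave the tools and the tin beside the meter where they are.

Things in the scene. Friction and masses are not known exactly. Their poses are not given: they have to be found in the camera images.
- meter: Webbing meter bolted to the bench: grey base plate 270 x 280 x 12 mm, upright side plates with a black rubber measuring wheel (106 mm across, 60 wide) between them, a dial on the front, a hinged pressure arm on top. Origin on the bench under the wheel's centre; x along the wheel's axle, away from the dial; y left as seen facing the dial; z up. Highest fixed point 166 mm (hinge ears).
- dial_face (a point): Centre of the round white dial face (case 124 mm across, black divisions), 125 mm to -x of and 125 mm above the meter's origin. The face slopes 0.52 rad (30 degrees) from level, looking up and to the meter's -x (roughly the robot's left). z points out of the face along the knob's axis, x up the face to zero (12 o'clock), y left. Clear space in front of it.
- knob_grip (a point): Point on the reset knob's axis, 30 mm out from the dial face: grip here. The knob is a black bar 40 mm long and 13 mm thick, 11 to 41 mm out from the face, on a disc 40 mm across; the thin dark hand (52 mm) on the face turns with it. z points out along the axis, x along the bar towards the hand's tip, y across the bar's 13 mm.
- reset_knob (a joint): Angle of knob and hand, rad: 0 = home, the hand at 12 o'clock (up the face) against the small steel stop pin; grows clockwise as seen facing the dial, up to 5.2. Starts between 1.0 and 2.6. Turning it anticlockwise by this angle brings it to the hard stop. Stiff (0.06 N m), no spring: stays where it is left.
- press_arm (a joint): Angle of the pressure arm, rad: 0 = level, the roller resting on the measuring wheel (as at the start); grows as the handle end swings up, to the hard stop at 1.2 (fully up). Stiff hinge: the arm stays where it is left; lifting at the handle takes about 6 N.
- lift_handle (a point): Middle of the arm's handle: a black round bar 16 mm thick, 100 mm long, along the meter's x, between two flat arm plates whose inner faces are 79 mm apart; 30 mm free all round it there. It is 165 mm from the hinge, on the meter's -y side, 148 mm above the bench with the arm level. x along the bar; with the arm level y points to the hinge and z up, turning with the arm.
- lift_hinge (a point): Middle of the arm's hinge axis (along the meter's x), at the meter's x = 0, y = +85 mm, 148 mm above the bench. With the arm at angle a the handle is at y = 85 - 165 cos(a) mm, z = 148 + 165 sin(a) mm in the meter's frame. The roller (32 mm across) sits half-way along the arm.
- sanding_block: Bystander: loose grey sanding block 110 x 66 x 28 mm, origin at the centre of its underside. Leave alone.
- screwdriver: Bystander: loose screwdriver with a blue handle, 200 mm long, lying flat, origin on its axis line at the bench. Leave alone.
- tack_tin: Bystander: loose closed metal tin of tacks, 68 mm across, 70 mm high, origin at the centre of its underside. Leave alone.
- shears: Bystander: loose shears with yellow handles lying flat, 210 x 80 x 10 mm, origin at the centre of the underside. Leave alone.

How it is judged:
By the outcome, as a careful person would: the job done as asked, in the order asked, and still so for the second after the job is handed in, with the robot touching nothing.
It also fails if it takes over 61 s, if anything falls off the work surface, if the arm or the gripper's body presses on something with over 40 N, if the wrist force passes 120 N, or if a joint passes its speed limit or range.

## Robot

A 6-joint arm with a two-finger parallel gripper is mounted at the origin on the work surface. World frame = base frame: x ahead of the robot, y to its left, z up, the work surface at z = 0. Lengths are in mm, angles in rad, forces in N, time in s.
With the tool pointing down it reaches from about 275 to 975 mm from the base axis. Payload 8.4 kg.
Tool frame: the origin (TCP) lies at the very end of the fingers, on their centre line; the grasp point (between the pads) lies 19 mm behind it; z points along the fingers, y is the direction in which the jaws open and shut (so a half turn about z gives the same grasp; the last joint's range is limited). The gripper opens to 92 mm and grips with 3 to 60 N. Pads are 20 mm wide; open, the fingers measure 128 mm over their backs; the gripper's body (75 mm by 189 mm) begins 69 mm behind the grasp point.
Start: joints at [-1.153, 0.353, 1.633, -0, 1.155, -0.002], TCP at [254.735, -570.734, 214.583] pointing down, gripper open.
Joint ranges: [-2.63, 2.63], [-0.92, 2.1], [0.06, 2.66], [-1.3, 4.44], [0, 2.69], [-3.02, 3.02]. Speed limits (rad/s): [2.22, 2.22, 2.79, 3.14, 3.14, 3.14].

## Interface

Orientations are given as a unit quaternion [w, x, y, z].
In Python, from workcell import monitor, grab_frame, camera_params, order, spotter gives the robot as it stands.
- The arm moves only by the shell command python3 -m pendant 'ROWS' [OPENING] [FORCE]. ROWS is JSON, a list of rows, each a list of 2 entries, a list of its own where there are three numbers: the shift along the tool's x, y, z in units of 25 mm (1.0 is 25 mm), then the turn, a rotation vector about the tool's x, y, z in rad. A call has 1 to 10 rows; each row is the pose to reach, as a shift and turn from the pose commanded when the call began, along the tool's axes at that moment; what a row does not reach only later rows make up. A row lasts 1/8 s, in which the tool goes at most 62.5 mm and 10.7 degrees, less where a joint would pass 70% of its speed; a pose out of reach is approached as far as the arm can. A call with a gripper value outside its range is refused whole. OPENING is the closure in counts, from 0 (fully open) to 255 (shut), set as the call begins (- or left out, the last holds). The fingers move at their own pace and stop on an object; FORCE is the grip in N (left out, the last holds). Time passes only in rows, so rows that repeat a pose let the fingers close. It gives the time, the measured TCP pose, the force and the opening at its end, in the units of the state.
- monitor.state(): the state, without advancing time (a new reading comes with each control period).
- grab_frame(name): name is "scene" or "top" or "wrist"; returns the picture (480x640x3 uint8, red, green, blue); there is no depth.
- camera_params(name): a dict with "vfov" (degrees; the focal length in pixels is half the picture's height over the tangent of half this angle, whatever the lens; pixels are square), "cx", "cy" (the principal point, pixels), "pose" (4x4, takes a point from camera to world coordinates). Camera axes: x right, y up, looking along -z (the intrinsics and any distortion apply to the point x, -y, -z); pixel columns grow to the right and rows downward; lengths in mm; the calibration is good to about 2 mm. The wrist camera is an equidistant fisheye: a pixel r from the principal point sees the ray r / f radians off the axis. A picture is of the moment at which its call begins: read the wrist's pose just before it. camera_params takes no time and is no camera call; for the wrist camera it gives the pose at the moment of the call.
- order.finish_job(): hands the job in, once; it reports no verdict.
Trained networks look in the newest picture that a camera, given by its name, has taken for a name from the list of things; names that differ only in an ending like _2 or _b are one class to them, and where a whole thing is asked for, a point or a joint stands for the part that bears it (a point fixed in the world has none). Each returns a list of dicts, best first, with "conf" (0 to 1); they miss things now and then, are a little off and sometimes report something else, mostly with a low value. They report only what shows in the picture. A call takes as long as a camera call.
- spotter.spot_in(query, camera): "extent" ([left, top, width, height] as shares, 0 to 1, of the picture: columns of its width, rows of its height, round what is visible of it).
- spotter.silhouettes(query, camera): "pixels" (480x640 bool, what is visible of it) and "extent" ([left, top, width, height] as shares, 0 to 1, of the picture: columns of its width, rows of its height, round what is visible of it).
The state is a dict: "time": time; "joints": joint angles; "joint_velocities": joint speeds; "tau": joint torques, N m; "eef_pos": TCP position; "tool_rot": TCP orientation; "contact_force": force on the tool from outside, world axes, zero at the start; "ft_torque": the same for the moment, N m; "grip_width": finger opening in mm.
Only numpy, scipy, OpenCV 4.12 (cv2) and the standard library are available. Lean on these libraries where they do the work, as an engineer would, in place of code of your own. Each camera call takes 0.05 s, during which the arm holds its last target.

## Working session

There is one attempt and no reset: what is moved stays moved. The work goes in short steps, Python scripts to look and compute and a shell command to move; the robot and the scene stay as the last step left them, time stands still between calls to the robot, and variables do not carry over. Pictures are saved under pics/ and viewed, and the job is handed in when it is done.

```bash
ls; mkdir -p pics
cat > h.py <<'E'
import numpy as np, cv2
from workcell import monitor, grab_frame, camera_params, order, spotter
def save(name,cam):
    im=grab_frame(cam); cv2.imwrite(f'pics/{name}.png',cv2.cvtColor(im,cv2.COLOR_RGB2BGR)); return im
E
python3 - <<'E'
from h import *
for c in ['scene','top','wrist']:
    save(c+'0',c); p=camera_params(c); print(c,p['vfov'],p['cx'],p['cy'],{k:v for k,v in p.items() if k not in('vfov','cx','cy','pose')}); print(np.round(p['pose'],3))
s=monitor.state(); print(s)
E
```

```text
pics
scene 55.97952777169949 323.3274321457204 237.76041310946954 {}
[[-8.67000e-01 -3.38000e-01  3.67000e-01  9.38242e+02]
 [ 4.98000e-01 -5.66000e-01  6.57000e-01  6.94316e+02]
 [-1.40000e-02  7.52000e-01  6.59000e-01  7.24085e+02]
 [ 0.00000e+00  0.00000e+00  0.00000e+00  1.00000e+00]]
top 48.64336053058887 312.30274501631374 248.10820152815054 {}
[[-3.000000e-02  9.940000e-01 -1.090000e-01  4.811430e+02]
 [-1.000000e+00 -3.100000e-02 -7.000000e-03  5.924900e+01]
 [-1.000000e-02  1.080000e-01  9.940000e-01  1.193888e+03]
 [ 0.000000e+00  0.000000e+00  0.000000e+00  1.000000e+00]]
wrist 65.70646984690485 317.3753810286525 245.796313622904 {}
[[ 4.07000e-01  8.84000e-01  2.28000e-01  3.18386e+02]
 [-9.14000e-01  3.94000e-01  1.02000e-01 -5.42174e+02]
 [ 0.00000e+00 -2.50000e-01  9.68000e-01  3.85098e+02]
 [ 0.00000e+00  0.00000e+00  0.00000e+00  1.00000e+00]]
{'time': 0.15, 'joints': array([-1.15339022e+00,  3.53495215e-01,  1.63391552e+00, -3.83711715e-06,
        1.15519486e+00, -2.39961063e-03]), 'joint_velocities': array([ 0.00054474, -0.0017289 , -0.00135701,  0.00014823,  0.00187587,
       -0.00094037]), 'tau': array([-4.53439925e-04, -5.94209182e+01, -3.34469140e+01,  6.96127606e-02,
        2.05214729e-02, -6.72314923e-05]), 'eef_pos': array([ 254.59606522, -570.40936853,  214.05275261]), 'tool_rot': array([-4.95243295e-04,  9.78050873e-01,  2.08365624e-01, -1.06058694e-04]), 'contact_force': array([ 0.74593899, -0.40385766,  0.22219138]), 'ft_torque': array([-0.00239002,  0.0180368 , -0.0550906 ]), 'grip_width': 92.05298150939532}
```

View pics/scene0.png

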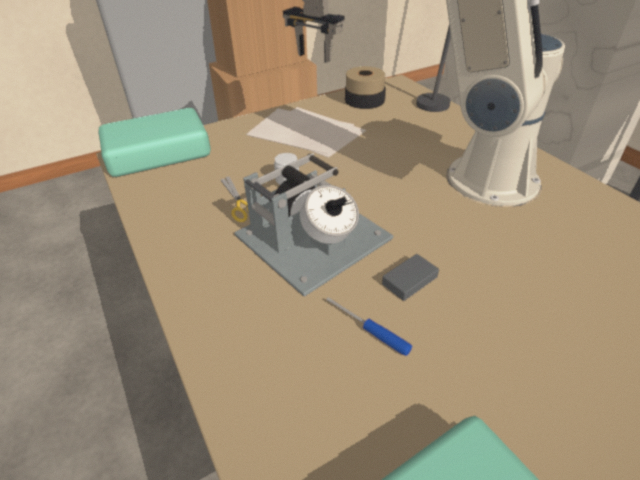

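View pics/top0.png

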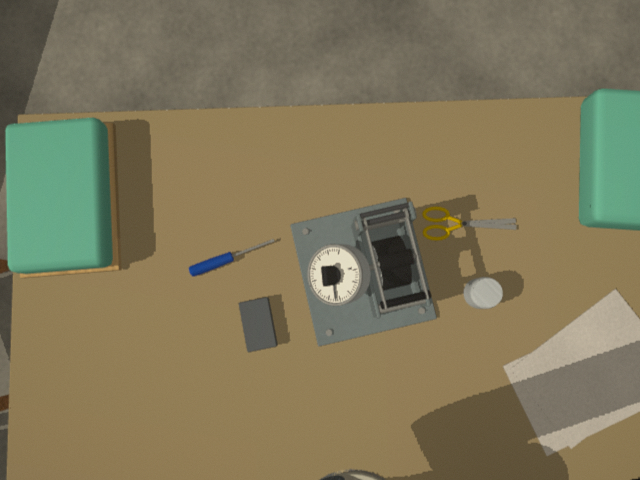

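Run:
```python
from h import *
for c in ['scene','top']:
    im=save(c+'1',c)
    if c=='top': cr=im[185:355,280:450]; s=3.5
    else: cr=im[140:295,225:400]; s=3.4
    cv2.imwrite(f'pics/{c}1z.png',cv2.cvtColor(cv2.resize(cr,None,fx=s,fy=s,interpolation=cv2.INTER_CUBIC),cv2.COLOR_RGB2BGR))
    for q in ['dial_face','lift_handle','reset_knob','meter']:
        for d in spotter.silhouettes(q,c)[:2]:
            v,u=np.nonzero(d['pixels']); print(c,q,round(d['conf'],2),u.mean().round(1),v.mean().round(1),u.min(),u.max(),v.min(),v.max(),len(u))
            np.save(f'{c}_{q}.npy',d['pixels']) if d is not None else 0
```

```text
scene dial_face 0.63 328.9 213.7 300 358 186 242 2618
scene lift_handle 0.72 297.0 175.2 252 338 154 197 1329
scene lift_handle 0.56 307.1 225.3 235 393 153 294 12244
scene reset_knob 0.72 335.7 205.5 325 349 196 215 309
scene meter 0.72 306.7 224.9 236 392 153 295 12363
top dial_face 0.78 338.4 274.2 307 371 244 305 3151
top lift_handle 0.62 396.9 261.6 362 430 209 308 1788
top reset_knob 0.81 330.1 275.9 321 340 266 287 346
top meter 0.66 362.9 271.5 291 436 198 345 15334
```

View pics/scene1z.png

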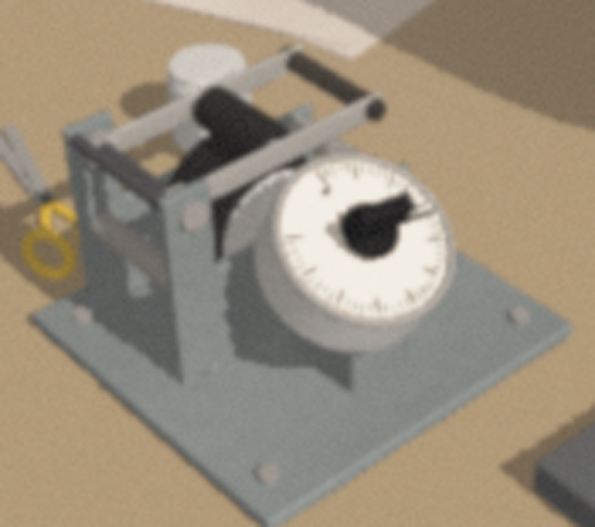

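View pics/top1z.png

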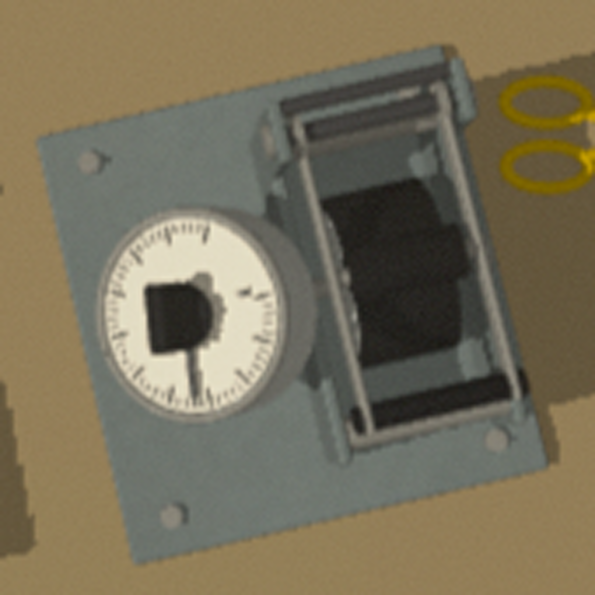

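```bash
cat >> h.py <<'E'
def proj(cam,P):
    c=camera_params(cam); T=np.linalg.inv(c['pose']); q=T[:3,:3]@np.asarray(P,float)+T[:3,3]
    f=240/np.tan(np.radians(c['vfov'])/2); d=np.array([q[0],-q[1],-q[2]])
    if cam=='wrist':
        r=np.hypot(d[0],d[1]); th=np.arctan2(r,d[2]); return np.array([c['cx']+f*th*d[0]/r,c['cy']+f*th*d[1]/r])
    return np.array([c['cx']+f*d[0]/d[2],c['cy']+f*d[1]/d[2]])
def mw(p,m):
    x,y,a=p[:3]; return np.array([x+np.cos(a)*m[0]-np.sin(a)*m[1],y+np.sin(a)*m[0]+np.cos(a)*m[1],m[2]])
E
python3 - <<'E'
from h import *
from scipy.optimize import least_squares
t=lambda a,b:(a/3.5+280,b/3.5+185)
s=lambda a,b:(a/3.4+225,b/3.4+140)
obs=[('top',(-50,-80,148),t(355,420)),('top',(50,-80,148),t(525,385)),('top',(-125,0,125),t(192,315)),
('scene',(50,-80,148),s(290,62)),('scene',(-50,-80,148),s(376,108)),('scene',(-125,0,125),s(363,235))]
C=[(-1,1,t(38,137)),(1,1,t(440,45)),(1,-1,t(548,465)),(-1,-1,t(135,563))]
D=[(-1,1,s(270,525)),(1,1,s(32,318)),(-1,-1,s(572,328))]
def res(p):
    r=[proj(c,mw(p,m))-o for c,m,o in obs]
    for cam,L in(('top',C),('scene',D)):
        r+=[proj(cam,mw(p,(p[3]+sx*135,p[4]+sy*140,12)))-o for sx,sy,o in L]
    return np.concatenate(r)
best=None
r=least_squares(res,[550,0,-1.5,-50,0],loss='soft_l1')
print(r.x.round(3)); print(res(r.x).reshape(-1,2).round(1))
p=r.x; np.save('meter.npy',p[:3])
for n,m in dict(handle=(0,-80,148),hinge=(0,85,148),dial=(-125,0,125),grip=(-125-15,0,125+26)).items(): print(n,mw(p,m).round(1))
E
```

```text
[566.295 -98.046  -1.373 -56.817   1.17 ]
[[-0.4  0.8]
 [ 0.6 -0.8]
 [-1.   0.3]
 [-2.1 -2.7]
 [ 0.2  0.4]
 [ 0.1 -0.3]
 [-1.8 -0.3]
 [-0.2 -0.9]
 [ 0.1  0.9]
 [-1.3  0.9]
 [-1.1 -0.7]
 [-1.2 -1.7]
 [ 0.3 -1.5]]
handle [ 487.9 -113.8  148. ]
hinge [649.6 -81.3 148. ]
dial [541.7  24.5 125. ]
grip [538.8  39.2 151. ]
```

```bash
cat >> h.py <<'E'
from scipy.spatial.transform import Rotation as R
def pose():
    s=monitor.state(); q=s['tool_rot']; return s['eef_pos'],R.from_quat([q[1],q[2],q[3],q[0]]),s
def delta(P,Rt):
    p,r,s=pose(); d=r.inv().apply(np.asarray(P)-p)/25
    rv=(r.inv()*Rt).as_rotvec(); 
    print('shift',d.round(3),'turn',rv.round(4)); return d,rv
def frame(z,y):
    z=np.array(z,float);z/=np.linalg.norm(z);y=np.array(y,float);y-=z*(y@z);y/=np.linalg.norm(y)
    return R.from_matrix(np.column_stack([np.cross(y,z),y,z]))
m=lambda v:mw(np.load('meter.npy'),v)
def mdir(v): 
    o=mw(np.load('meter.npy'),(0,0,0)); return m(v)-o
E
python3 - <<'E'
from h import *
H=m((0,-80,148)); y=mdir((0,1,0))
print(H)
delta(H+[0,0,62],frame([0,0,-1],y)); delta(H+[0,0,62],frame([0,0,-1],-y))
E
```

```text
[ 487.85651259 -113.77642674  148.        ]
shift [ 15.965 -12.89    0.184] turn [ 0.     -0.     -1.3489]
shift [ 15.965 -12.89    0.184] turn [-0.     -0.      1.7927]
```

```bash
python3 -m pendant '[[[16,-12.9,0.2],[0,0,-1.349]],[[16,-12.9,0.2],[0,0,-1.349]],[[16,-12.9,0.2],[0,0,-1.349]],[[16,-12.9,0.2],[0,0,-1.349]],[[16,-12.9,0.2],[0,0,-1.349]],[[16,-12.9,0.2],[0,0,-1.349]],[[16,-12.9,0.2],[0,0,-1.349]],[[16,-12.9,0.2],[0,0,-1.349]],[[16,-12.9,0.2],[0,0,-1.349]],[[16,-12.9,0.2],[0,0,-1.349]]]' 150 30
python3 - <<'E'
from h import *
im=save('w2','wrist'); p,r,s=pose(); print(s['time'],s['joints'].round(3),p)
for mm in [(-50,-80,148),(50,-80,148),(0,-80,148)]: 
    u=proj('wrist',m(mm)); print(u.round(1)); cv2.circle(im,tuple(int(v) for v in u),3,(255,0,0),-1)
cv2.imwrite('pics/w2a.png',im[:,:,::-1])
E
```

```text
time: 1.9
eef_pos: [488.7, -112.9, 209.6]
tool_rot: [0.0, 0.633, 0.774, -0.0]
contact_force: [-0.6, -0.5, -0.6]
grip_width: 37.5
1.95 [-2.320e-01  1.660e-01  1.898e+00 -1.000e-03  1.078e+00 -4.300e-01] [ 488.21313086 -113.72579972  209.53375769]
[317.4 183.1]
[317.4 328.3]
[317.4 259.9]
```

View pics/w2a.png

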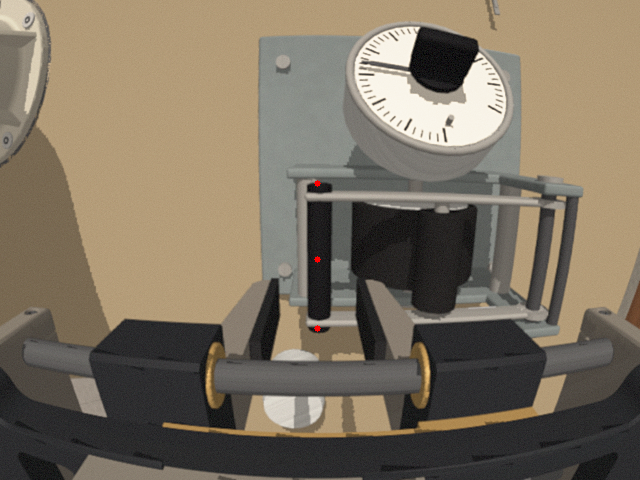

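```bash
python3 -m pendant '[[[0,0,1.2],[0,0,0]],[[0,0,2.2],[0,0,0]],[[0,0,3.1],[0,0,0]],[[0,0,3.1],[0,0,0]]]' 150 30
python3 -m pendant '[[[0,0,0],[0,0,0]],[[0,0,0],[0,0,0]],[[0,0,0],[0,0,0]],[[0,0,0],[0,0,0]]]' 255 30
python3 - <<'E'
from h import *
p,r,s=pose(); print(s['time'],p,s['joints'].round(3),s['grip_width'])
# arc offsets in tool units
y=mdir((0,1,0))
for a in np.linspace(0.12,1.2,10).tolist()+[1.26]:
    d=y*165*(1-np.cos(a))+np.array([0,0,165*np.sin(a)]); print(round(a,2),(r.inv().apply(d)/25).round(2))
E
```

```text
time: 2.45
eef_pos: [486.7, -114.5, 130.8]
tool_rot: [-0.001, 0.635, 0.773, -0.001]
contact_force: [-0.8, -0.3, 0.1]
grip_width: 37.9
time: 2.95
eef_pos: [489.8, -113.5, 133.0]
tool_rot: [0.001, 0.634, 0.774, 0.001]
contact_force: [2.3, -0.7, 4.7]
grip_width: 14.6
2.95 [ 489.76042138 -113.54970962  133.04408625] [-0.231  0.263  1.97  -0.     0.906 -0.429] 14.643142259384314
0.12 [-0.    0.05 -0.79]
0.24 [-0.    0.19 -1.57]
0.36 [-0.    0.43 -2.32]
0.48 [-0.    0.75 -3.05]
0.6 [-0.01  1.16 -3.72]
0.72 [-0.01  1.65 -4.35]
0.84 [-0.01  2.21 -4.91]
0.96 [-0.01  2.83 -5.4 ]
1.08 [-0.01  3.5  -5.81]
1.2 [-0.01  4.22 -6.14]
1.26 [-0.01  4.6  -6.27]
```

```bash
python3 -m pendant '[[[0,0.01,-0.4],[0,0,0]],[[0,0.05,-0.79],[0,0,0]],[[0,0.11,-1.18],[0,0,0]],[[0,0.19,-1.57],[0,0,0]],[[0,0.3,-1.95],[0,0,0]],[[0,0.43,-2.32],[0,0,0]],[[0,0.58,-2.69],[0,0,0]],[[0,0.75,-3.05],[0,0,0]],[[0,0.95,-3.39],[0,0,0]],[[0,1.16,-3.72],[0,0,0]]]'
python3 - <<'E'
from h import *
p,r,s=pose(); print(s['time'],p,s['contact_force'],s['grip_width'])
y=mdir((0,1,0)); save('s3','scene')
f=lambda a:y*165*(1-np.cos(a))+np.array([0,0,165*np.sin(a)])
for a in np.arange(0.66,1.3,.06): print(round(a,2),(r.inv().apply(f(a)-f(.6))/25).round(2))
E
```

```text
time: 4.2
eef_pos: [513.8, -108.5, 223.9]
tool_rot: [-0.002, 0.633, 0.774, -0.003]
contact_force: [-7.1, -7.7, -3.8]
grip_width: 15.2
4.2 [ 513.84818825 -108.52421179  223.86206308] [-7.14550525 -7.67794728 -3.84052208] 15.185617623419608
0.66 [-0.    0.23 -0.32]
0.72 [-0.    0.48 -0.63]
0.78 [-0.    0.75 -0.92]
0.84 [-0.    1.03 -1.2 ]
0.9 [-0.    1.33 -1.45]
0.96 [-0.    1.65 -1.69]
1.02 [-0.    1.98 -1.91]
1.08 [-0.    2.32 -2.11]
1.14 [-0.    2.67 -2.29]
1.2 [-0.    3.04 -2.45]
1.26 [-0.    3.41 -2.58]
```

View pics/s3.png

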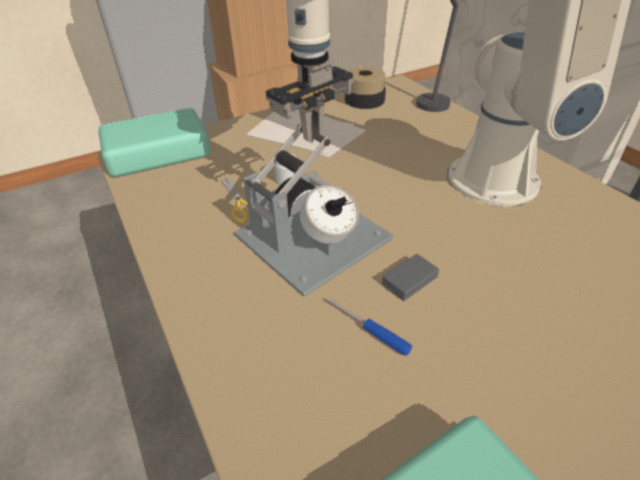

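```bash
python3 -m pendant '[[[0,0.23,-0.32],[0,0,0]],[[0,0.48,-0.63],[0,0,0]],[[0,0.75,-0.92],[0,0,0]],[[0,1.03,-1.2],[0,0,0]],[[0,1.33,-1.45],[0,0,0]],[[0,1.65,-1.69],[0,0,0]],[[0,1.98,-1.91],[0,0,0]],[[0,2.32,-2.11],[0,0,0]],[[0,2.67,-2.29],[0,0,0]],[[0,3.04,-2.45],[0,0,0]]]'
python3 -m pendant '[[[0,0.1,-0.04],[0,0,0]],[[0,0.2,-0.07],[0,0,0]],[[0,0.2,-0.07],[0,0,0]]]'
python3 - <<'E'
from h import *
p,r,s=pose(); print(s['time'],p,s['contact_force'],s['grip_width'],s['joints'].round(3))
o=np.load('meter.npy'); print((p-m((0,85,148)))@mdir((0,1,0)),p[2])
im=save('s4','scene'); cv2.imwrite('pics/s4z.png',cv2.resize(im[60:300,200:420],None,fx=2.5,fy=2.5)[:,:,::-1])
E
```

```text
time: 5.5
eef_pos: [588.3, -93.7, 289.1]
tool_rot: [-0.001, 0.634, 0.774, -0.003]
contact_force: [-14.0, -3.5, 22.8]
grip_width: 14.7
time: 5.88
eef_pos: [593.0, -92.8, 290.8]
tool_rot: [-0.001, 0.634, 0.774, -0.003]
contact_force: [-18.7, -3.6, 26.9]
grip_width: 15.5
5.875 [593.00319959 -92.78344138 290.77454157] [-18.6829762   -3.64578292  26.93300756] 15.530127458701061 [-0.156  0.255  1.597 -0.004  1.295 -0.353]
-57.778160898701856 290.77454156638726
```

View pics/s4z.png

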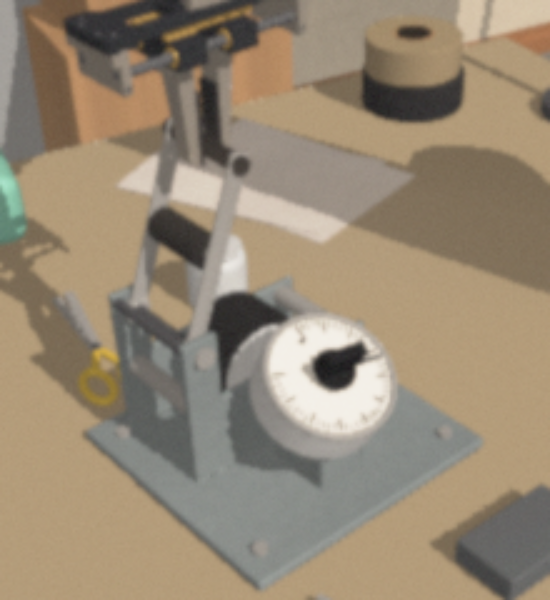

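```bash
python3 -m pendant '[[[0,0.1,-0.08],[0,0,0]],[[0,0.2,-0.12],[0,0,0]],[[0,0.2,-0.12],[0,0,0]]]'
python3 -m pendant '[[[0,0.1,-0.05],[0,0,0]],[[0,0.2,-0.1],[0,0,0]],[[0,0.2,-0.1],[0,0,0]]]'
python3 - <<'E'
from h import *
for a in range(1):
    p,r,s=pose(); f=s['contact_force']; y=mdir((0,1,0)); print(s['time'],(p-m((0,85,148)))@y,p[2],'tang',f@y*.93+f[2]*.36,'rad',-f@y*.36+f[2]*.93)
E
```

```text
time: 6.3
eef_pos: [593.0, -92.7, 290.9]
tool_rot: [-0.006, 0.634, 0.773, -0.007]
contact_force: [-31.0, -9.2, 18.5]
grip_width: 15.0
time: 6.68
eef_pos: [593.1, -92.6, 290.9]
tool_rot: [-0.01, 0.634, 0.773, -0.011]
contact_force: [-45.5, -12.7, 14.6]
grip_width: 15.4
6.675 -57.65819213411707 290.9188544352477 tang -38.60115299876299 rad 30.55404429293327
```

```bash
python3 -m pendant '[[[0,-0.2,0.05],[0,0,0]],[[0,-0.3,0.08],[0,0,0]]]'
python3 -m pendant '[[[0,0,0],[0,0,0]],[[0,0,0],[0,0,0]],[[0,0,0],[0,0,0]],[[0,0,-0.8],[0,0,0]],[[0,0,-2],[0,0,0]],[[0,0,-4],[0,0,0]],[[0,0,-4],[0,0,0]]]' 110 30
python3 - <<'E'
from h import *
p,r,s=pose(); print(s['time'],p,s['joints'].round(3),s['contact_force'].round(1))
im=save('w5','wrist')
im=save('t5','top'); cv2.imwrite('pics/t5z.png',cv2.resize(im[185:355,280:450],None,fx=3.5,fy=3.5,interpolation=cv2.INTER_CUBIC)[:,:,::-1])
E
```

```text
time: 6.92
eef_pos: [592.9, -92.7, 291.0]
tool_rot: [-0.004, 0.634, 0.773, -0.005]
contact_force: [-15.5, -6.7, 9.4]
grip_width: 15.1
time: 7.8
eef_pos: [600.7, -91.0, 395.8]
tool_rot: [0.003, 0.634, 0.774, 0.002]
contact_force: [1.0, 0.1, -0.1]
grip_width: 52.1
7.8 [600.7012294  -91.04688249 395.834851  ] [-0.153  0.206  1.438  0.     1.49  -0.351] [ 1.   0.1 -0.1]
```

View pics/w5.png

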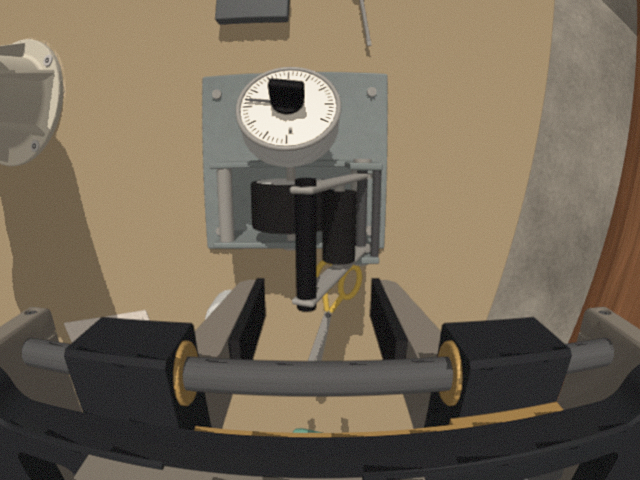

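View pics/t5z.png

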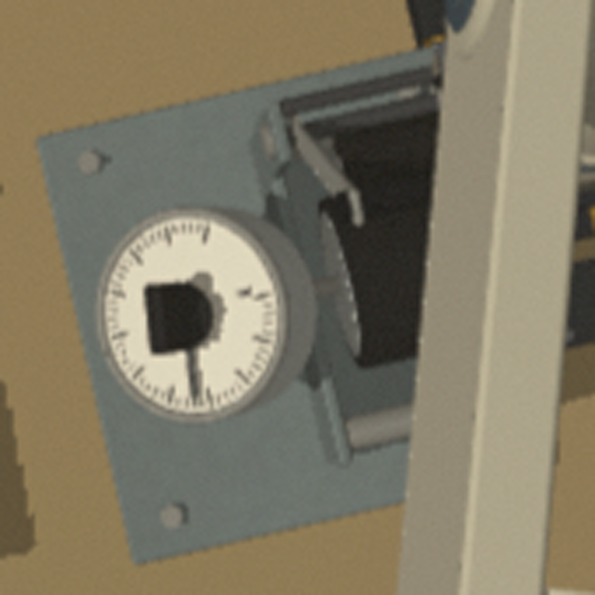

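Run:
```python
from h import *
im=cv2.imread('pics/w5.png')
D=m((-125,0,125)); n=mdir((-.5,0,0))+[0,0,.866]; X=mdir((.866,0,0))+[0,0,.5]; Y=mdir((0,1,0))
tip=lambda t,L=52,h=5:D+n*h+L*(np.cos(t)*X-np.sin(t)*Y)
for a in (1.15,1.2,1.25): 
    for x in (-50,50): print('arm',a,x,proj('wrist',m((x,85-165*np.cos(a),148+165*np.sin(a)))).round(1))
for t in (0,1.4,1.5,1.6,1.7): print(t,'top',proj('top',tip(t)).round(1),'wrist',proj('wrist',tip(t)).round(1))
for t in np.arange(0,6.2,.3): cv2.circle(im,tuple(proj('wrist',tip(t,58,0)).astype(int)),1,(0,0,255),-1)
cv2.circle(im,tuple(proj('wrist',D+n*41).astype(int)),2,(0,255,0),-1)
cv2.imwrite('pics/w5b.png',cv2.resize(im[50:330,190:400],None,fx=2.8,fy=2.1))
cv2.imwrite('pics/w5c.png',cv2.resize(im[60:170,220:350],None,fx=5,fy=5,interpolation=cv2.INTER_CUBIC))
```

```text
arm 1.15 -50 [295.3 180.3]
arm 1.15 50 [297.3 310.4]
arm 1.2 -50 [305.9 180.6]
arm 1.2 50 [307.  312.2]
arm 1.25 -50 [317.  180.9]
arm 1.25 50 [317.1 313.7]
0 top [355.5 269.5] wrist [286.5 140.7]
1.4 top [342.5 299.6] wrist [243.7 110.5]
1.5 top [340.3 300.4] wrist [243.6 107. ]
1.6 top [338.1 301. ] wrist [243.9 103.5]
1.7 top [335.8 301.3] wrist [244.7 100.1]
```

View pics/w5c.png

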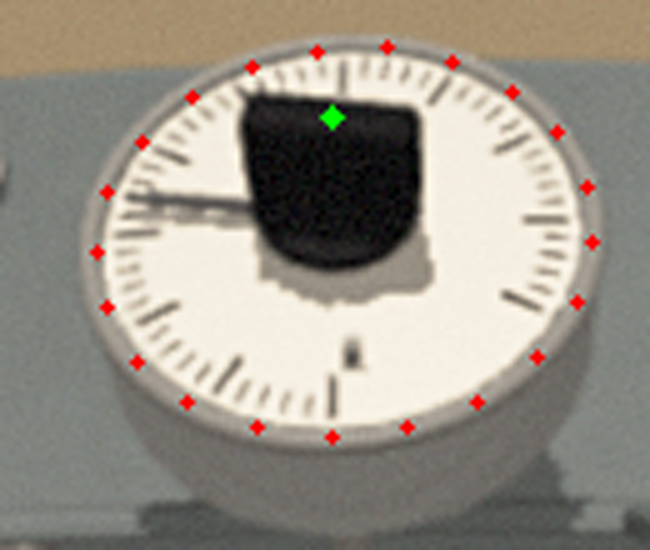

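```bash
cat > ik.py <<'E'
from h import *
from scipy.optimize import least_squares
data=[([-1.15339,.353495,1.63391,0,1.155195,-.0024],[254.6,-570.4,214.05]),([-.232,.166,1.898,-.001,1.078,-.43],[488.2,-113.7,209.5]),([-.231,.263,1.97,0,.906,-.429],[489.8,-113.5,133]),([-.153,.206,1.438,0,1.49,-.351],[600.7,-91,395.8])]
Rz=lambda a:R.from_euler('z',a);Ry=lambda a:R.from_euler('y',a)
def fk(q,L,d6):
    a1,d1,a2,a3=L
    Ro=Rz(q[0])*Ry(q[1]+q[2])*Rz(q[3])*Ry(q[4])*Rz(q[5]+C)
    w=Rz(q[0]).apply([a1+a2*np.sin(q[1])+a3*np.sin(q[1]+q[2]),0,d1+a2*np.cos(q[1])+a3*np.cos(q[1]+q[2])])
    return w+Ro.apply([0,0,d6]),Ro
C=0
Rt=R.from_quat([.978,.2084,-.0001,-.0005]); q=data[0][0]
C=((Rz(q[0])*Ry(q[1]+q[2])*Ry(q[4])).inv()*Rt).as_euler('zyx')[0]-q[5]
if __name__=='__main__':
  print('C',C)
  D=m((-125,0,125)); n=mdir((-.5,0,0))+[0,0,.866]; X=mdir((.866,0,0))+[0,0,.5]; Y=mdir((0,1,0))
  for d6 in (180,260,340):
    f=least_squares(lambda L:np.concatenate([fk(q,L,d6)[0]-p for q,p in data]),[0,400,400,400])
    L=f.x; print(d6,L.round(1),f.cost)
    for sg in (1,-1):
      for out in (110,16):
       for t in (1.7,.85,0):
        h=np.cos(t)*X-np.sin(t)*Y; T=frame(-n,sg*np.cross(n,h)); P=D+out*n
        def e(q):
            p,r=fk(q,L,d6); return np.r_[(p-P)/300,(r.inv()*T).as_rotvec()]
        best=min((least_squares(e,q0,bounds=([-2.63,-.92,.06,-1.3,0,-3.02],[2.63,2.1,2.66,4.44,2.69,3.02])) for q0 in ([0,.2,1.5,.3,1.3,1],[0,.2,1.5,.3,1.3,-1],[0,.2,1.5,-.5,1.3,.2],[0,.2,1.5,3,.5,0])),key=lambda f:f.cost)
        print(' ',sg,out,t,best.x.round(2),round(best.cost,4))
E
python3 ik.py
```

```text
C 1.5707069317818194
180 [-13.4  97.  531.9 494. ] 319.2086939447182
  1 110 1.7 [ 0.31  0.23  1.85 -0.56  1.19  2.06] 0.0
  1 110 0.85 [ 0.31  0.23  1.85 -0.56  1.19  1.21] 0.0
  1 110 0 [ 0.31  0.23  1.85 -0.56  1.19  0.36] 0.0
  1 16 1.7 [ 0.23  0.31  1.93 -0.63  1.01  2.1 ] 0.0
  1 16 0.85 [ 0.23  0.31  1.93 -0.63  1.01  1.25] 0.0
  1 16 0 [ 0.23  0.31  1.93 -0.63  1.01  0.4 ] 0.0
  -1 110 1.7 [ 0.31  0.23  1.85 -0.56  1.19 -1.08] 0.0
  -1 110 0.85 [ 0.31  0.23  1.85 -0.56  1.19 -1.93] 0.0
  -1 110 0 [ 0.31  0.23  1.85 -0.56  1.19 -2.78] 0.0
  -1 16 1.7 [ 0.23  0.31  1.93 -0.63  1.01 -1.04] 0.0
  -1 16 0.85 [ 0.23  0.31  1.93 -0.63  1.01 -1.89] 0.0
  -1 16 0 [ 0.23  0.31  1.93 -0.63  1.01 -2.74] 0.0
260 [-13.7 175.6 533.2 493.8] 310.9153623140261
  1 110 1.7 [ 0.39  0.25  1.84 -0.55  1.21  2.13] 0.0
  1 110 0.85 [ 0.39  0.25  1.84 -0.55  1.21  1.28] 0.0
  1 110 0 [ 0.39  0.25  1.84 -0.55  1.21  0.43] 0.0
  1 16 1.7 [ 0.3   0.33  1.93 -0.62  1.03  2.17] 0.0
  1 16 0.85 [ 0.3   0.33  1.93 -0.62  1.03  1.32] 0.0
  1 16 0 [ 0.3   0.33  1.93 -0.62  1.03  0.47] 0.0
  -1 110 1.7 [ 0.39 
[... 297 characters left out ...]
67] 0.0
340 [-14.  254.3 534.6 493.5] 302.87978351608376
  1 110 1.7 [ 0.46  0.28  1.84 -0.54  1.23  2.2 ] 0.0
  1 110 0.85 [ 0.46  0.28  1.84 -0.54  1.23  1.35] 0.0
  1 110 0 [ 0.46  0.28  1.84 -0.54  1.23  0.5 ] 0.0
  1 16 1.7 [ 0.37  0.35  1.93 -0.6   1.05  2.24] 0.0
  1 16 0.85 [ 0.37  0.35  1.93 -0.6   1.05  1.39] 0.0
  1 16 0 [ 0.37  0.35  1.93 -0.6   1.05  0.54] 0.0
  -1 110 1.7 [ 0.46  0.28  1.84 -0.54  1.23 -0.95] 0.0
  -1 110 0.85 [ 0.46  0.28  1.84 -0.54  1.23 -1.8 ] 0.0
  -1 110 0 [ 0.46  0.28  1.84 -0.54  1.23 -2.65] 0.0
  -1 16 1.7 [ 0.37  0.35  1.93 -0.6   1.05 -0.91] 0.0
  -1 16 0.85 [ 0.37  0.35  1.93 -0.6   1.05 -1.76] 0.0
  -1 16 0 [ 0.37  0.35  1.93 -0.6   1.05 -2.61] 0.0
```

```bash
cat > tgt.py <<'E'
from h import *
D=m((-125,0,125)); n=mdir((-.5,0,0))+[0,0,.866]; X=mdir((.866,0,0))+[0,0,.5]; Y=mdir((0,1,0))
def T(t):
    h=np.cos(t)*X-np.sin(t)*Y; return frame(-n,np.cross(n,h))
E
python3 - <<'E'
from tgt import *
d,rv=delta(D+250*n,T(1.7)); print(np.linalg.norm(d)*25,np.degrees(np.linalg.norm(rv)))
E
```

```text
shift [ 9.977 -1.339  2.004] turn [-0.4433 -0.3906  1.6571]
256.59099267296074 100.79999632504014
```

```bash
python3 -m pendant '[[[2,-0.3,-0.5],[-0.443,-0.391,1.657]],[[4,-0.5,-0.5],[-0.443,-0.391,1.657]],[[6,-0.8,0],[-0.443,-0.391,1.657]],[[8,-1.1,1],[-0.443,-0.391,1.657]],[[10,-1.34,2],[-0.443,-0.391,1.657]],[[10,-1.34,2],[-0.443,-0.391,1.657]],[[10,-1.34,2],[-0.443,-0.391,1.657]],[[10,-1.34,2],[-0.443,-0.391,1.657]],[[10,-1.34,2],[-0.443,-0.391,1.657]],[[10,-1.34,2],[-0.443,-0.391,1.657]]]' 130 30
python3 - <<'E'
from tgt import *
im=save('w6','wrist'); p,r,s=pose(); print(s['time'],s['joints'].round(2),p.round(1),s['grip_width'])
for t in np.arange(0,6.2,.3): cv2.circle(im,tuple(proj('wrist',D+62*(np.cos(t)*X+np.sin(t)*Y)).astype(int)),1,(255,0,0),-1)
h=np.cos(1.7)*X-np.sin(1.7)*Y; c=np.cross(n,h)
for a in(-20,20):
  for b in(-6.5,6.5): cv2.circle(im,tuple(proj('wrist',D+41*n+a*h+b*c).astype(int)),1,(0,255,0),-1)
cv2.circle(im,tuple(proj('wrist',D+4*n+52*h).astype(int)),1,(0,255,0),-1)
cv2.imwrite('pics/w6a.png',im[:,:,::-1])
delta(D+110*n,T(1.7))
E
```

```text
time: 9.15
eef_pos: [516.0, 147.4, 340.1]
tool_rot: [0.254, 0.965, 0.045, 0.04]
contact_force: [0.3, -0.3, 0.2]
grip_width: 45.1
9.2 [ 0.59  0.22  1.64 -0.48  1.5   2.16] [516.2 147.8 339.2] 45.11895525482332
shift [0.038 0.083 5.54 ] turn [-0.002  -0.      0.0144]
```

View pics/w6a.png

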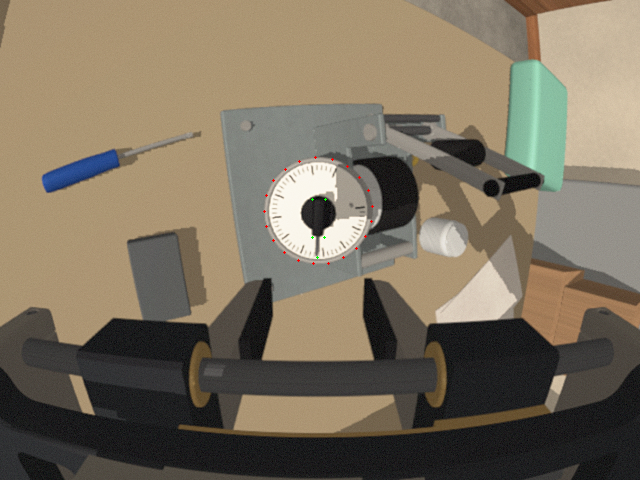

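```bash
python3 -m pendant '[[[0,0,1.5],[0,0,0.014]],[[0,0,3.5],[0,0,0.014]],[[0,0.08,5],[0,0,0.014]],[[0.04,0.08,5.54],[0,0,0.014]],[[0.04,0.08,5.54],[0,0,0.014]]]' 130 30
python3 - <<'E'
from tgt import *
im=save('w7','wrist'); p,r,s=pose(); print(s['time'],s['joints'].round(2),p.round(1),s['grip_width'])
for t in np.arange(0,6.2,.3): cv2.circle(im,tuple(proj('wrist',D+62*(np.cos(t)*X+np.sin(t)*Y)).astype(int)),1,(255,0,0),-1)
h=np.cos(1.7)*X-np.sin(1.7)*Y; c=np.cross(n,h)
for a in(-20,20):
  for b in(-6.5,6.5): cv2.circle(im,tuple(proj('wrist',D+41*n+a*h+b*c).astype(int)),1,(0,255,0),-1)
cv2.circle(im,tuple(proj('wrist',D+4*n+52*h).astype(int)),1,(0,255,0),-1)
cv2.imwrite('pics/w7a.png',cv2.resize(im[120:400,200:440],None,fx=2.4,fy=2.1)[:,:,::-1])
delta(D+16*n,T(1.7))
E
```

```text
time: 9.82
eef_pos: [531.9, 78.6, 221.8]
tool_rot: [0.252, 0.966, 0.04, 0.042]
contact_force: [1.0, -0.6, 0.1]
grip_width: 44.9
9.875 [ 0.47  0.29  1.82 -0.53  1.23  2.19] [532.5  79.2 222.7] 45.03140541691263
shift [-9.000e-02  3.000e-03  3.852e+00] turn [-0.0074 -0.005   0.0132]
```

View pics/w7a.png

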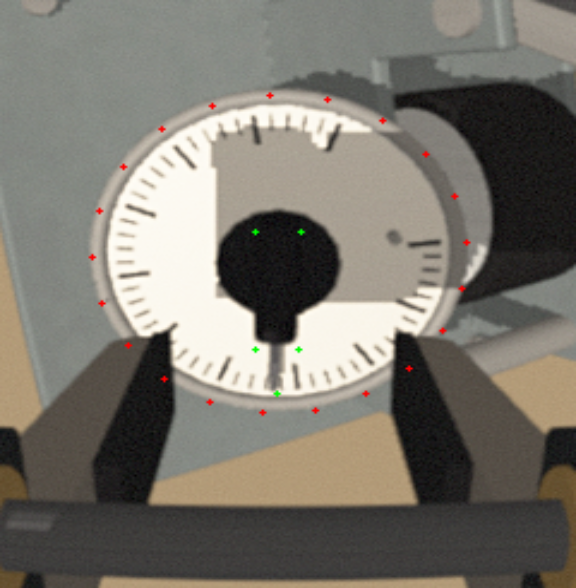

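```bash
python3 -m pendant '[[[-0.03,0,1.2],[0,0,0]],[[-0.05,0,2.4],[0,0,0]],[[-0.05,0,3.3],[0,0,0]],[[-0.05,0,3.8],[0,0,0]],[[-0.05,0,3.8],[0,0,0]]]' 130 30
python3 -m pendant '[[[0,0,0],[0,0,0]],[[0,0,0],[0,0,0]],[[0,0,0],[0,0,0]],[[0,0,0],[0,0,0]]]' 255 20
python3 - <<'E'
from tgt import *
p,r,s=pose(); print(((p-D)@n),((p-D)@X),((p-D)@Y)); delta(D+16*n,T(0)); print(s['ft_torque'],s['joints'].round(2))
E
```

```text
time: 10.5
eef_pos: [541.0, 33.0, 139.9]
tool_rot: [0.252, 0.966, 0.04, 0.043]
contact_force: [-0.1, -0.3, 1.0]
grip_width: 44.7
time: 11.0
eef_pos: [540.7, 34.2, 139.4]
tool_rot: [0.251, 0.966, 0.04, 0.043]
contact_force: [-2.6, 7.7, -2.0]
grip_width: 12.7
17.307004270421213 -1.1718460791035028 0.9278484321159048
shift [-0.032  0.051  0.052] turn [-0.0028 -0.0123 -1.6881]
[ 1.4311867   0.43578493 -0.04332753] [ 0.39  0.38  1.91 -0.6   1.04  2.23]
```

```bash
python3 -m pendant '[[[0,0,0],[0,0,-0.15]],[[0,0,0],[0,0,-0.3]],[[0,0,0],[0,0,-0.45]],[[0,0,0],[0,0,-0.6]],[[0,0,0],[0,0,-0.75]],[[0,0,0],[0,0,-0.75]]]'
python3 - <<'E'
from tgt import *
p,r,s=pose(); f=s['contact_force'];print(((p-D)@n),((p-D)@X),((p-D)@Y),'F',f@n,f@X,f@Y,s['ft_torque']@n,s['grip_width'])
E
python3 -m pendant '[[[0,0,0],[0,0,-0.15]],[[0,0,0],[0,0,-0.3]],[[0,0,0],[0,0,-0.45]],[[0,0,0],[0,0,-0.6]],[[0,0,0],[0,0,-0.75]],[[0,0,0],[0,0,-0.75]]]'
python3 - <<'E'
from tgt import *
p,r,s=pose(); f=s['contact_force'];print(((p-D)@n),((p-D)@X),((p-D)@Y),'F',f@n,f@X,f@Y,s['ft_torque']@n,s['grip_width']); delta(p,T(0))
im=save('t8','top'); cv2.imwrite('pics/t8z.png',cv2.resize(im[215:335,280:400],None,fx=5,fy=5,interpolation=cv2.INTER_CUBIC)[:,:,::-1])
im=save('w8','wrist')
E
```

```text
time: 11.75
eef_pos: [541.0, 33.7, 139.7]
tool_rot: [0.25, 0.884, 0.391, -0.052]
contact_force: [-1.9, 5.1, 1.5]
grip_width: 13.1
17.29918484464549 -0.6004801829830289 1.0973850728035666 F 3.957680102790309 -3.8881737512647474 -0.8688807224549363 0.06877238545594658 13.10448402325663
time: 12.5
eef_pos: [541.6, 33.5, 139.9]
tool_rot: [0.214, 0.681, 0.687, -0.139]
contact_force: [2.2, 4.2, 0.7]
grip_width: 12.8
17.319183027309634 -0.2489481432688514 1.6235285920136648 F 2.4491719853488 -2.785015630138208 2.9896992278722316 0.048737612883081094 12.832681713045151
shift [0. 0. 0.] turn [ 0.0068 -0.0081 -0.1909]
```

View pics/w8.png

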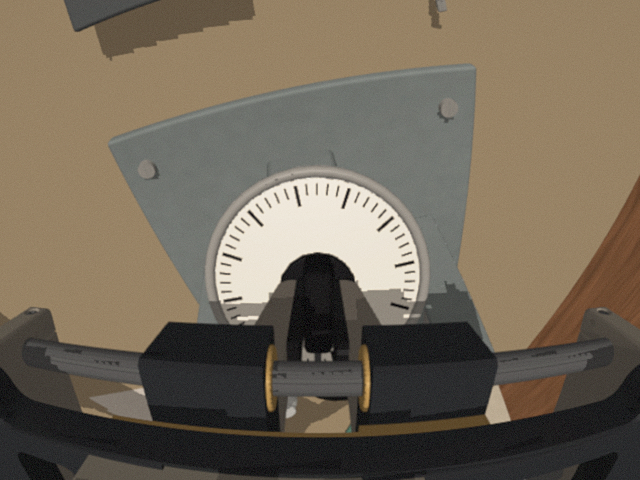

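```bash
python3 -m pendant '[[[0,0,0],[0,0,-0.07]],[[0,0,0],[0,0,-0.14]],[[0,0,0],[0,0,-0.14]]]' 
python3 -c "
from tgt import *
p,r,s=pose(); print(s['ft_torque']@n); delta(p,T(0))"
python3 -m pendant '[[[0,0,0],[0,0,-0.04]],[[0,0,0],[0,0,-0.08]],[[0,0,0],[0,0,-0.08]]]' 
python3 -c "
from tgt import *
p,r,s=pose(); print(s['ft_torque']@n); delta(p,T(0))"
python3 -m pendant '[[[0,0,0],[0,0,-0.03]],[[0,0,0],[0,0,-0.06]],[[0,0,0],[0,0,-0.06]]]' 
python3 -c "
from tgt import *
p,r,s=pose(); print(s['ft_torque']@n); delta(p,T(0))"
```

```text
time: 12.98
eef_pos: [541.7, 33.5, 139.9]
tool_rot: [0.204, 0.631, 0.732, -0.154]
contact_force: [2.8, 4.9, 0.6]
grip_width: 13.2
0.03257285439972163
shift [0. 0. 0.] turn [ 0.0076 -0.0076 -0.0524]
time: 13.35
eef_pos: [541.8, 33.5, 139.9]
tool_rot: [0.198, 0.602, 0.757, -0.161]
contact_force: [2.3, 4.9, 0.3]
grip_width: 12.9
-0.434774554311953
shift [0. 0. 0.] turn [ 0.0079 -0.0074  0.0264]
time: 13.72
eef_pos: [541.8, 33.4, 140.0]
tool_rot: [0.193, 0.579, 0.774, -0.167]
contact_force: [4.1, 4.2, 1.5]
grip_width: 14.0
-0.6446566186588475
shift [0. 0. 0.] turn [ 0.0082 -0.0069  0.0872]
```

```bash
python3 -m pendant '[[[0,0,0],[0,0,0.03]],[[0,0,0],[0,0,0.03]]]' 
python3 -c "
from tgt import *
p,r,s=pose(); print(s['ft_torque']@n); delta(p,T(0))"
python3 -m pendant '[[[0,0,0],[0,0,0]],[[0,0,0],[0,0,0]],[[0,0,0],[0,0,0]],[[0,0,-1],[0,0,0]],[[0,0,-2.5],[0,0,0]],[[0,0,-4.5],[0,0,0]],[[0,0,-6.5],[0,0,0]],[[0,0,-6.5],[0,0,0]]]' 120
python3 - <<'E'
from tgt import *
p,r,s=pose(); print(s['time'],p,s['contact_force'].round(1),s['grip_width'])
im=save('w9','wrist')
for t in (0,): 
    u=proj('wrist',D+4*n+52*X); print(u, proj('wrist',D+4*n))
    cv2.circle(im,tuple(u.astype(int)),1,(255,0,0),-1)
a,b=int(u[0]),int(u[1])
cv2.imwrite('pics/w9z.png',cv2.resize(im[100:400,200:440],None,fx=2,fy=2)[:,:,::-1])
im=save('t9','top'); cv2.imwrite('pics/t9z.png',cv2.resize(im[185:335,280:430],None,fx=4,fy=4,interpolation=cv2.INTER_CUBIC)[:,:,::-1])
E
```

```text
time: 13.98
eef_pos: [541.8, 33.4, 140.0]
tool_rot: [0.195, 0.591, 0.766, -0.164]
contact_force: [3.3, 3.9, 1.1]
grip_width: 13.6
-0.4966163879732196
shift [0. 0. 0.] turn [ 0.0081 -0.007   0.0566]
time: 14.98
eef_pos: [525.3, 113.2, 283.8]
tool_rot: [0.196, 0.589, 0.767, -0.163]
contact_force: [0.3, 0.0, -1.1]
grip_width: 48.7
14.975 [525.30471837 113.24777575 283.81195801] [ 0.3  0.  -1.1] 48.67296067315133
[313.04835583 276.50590117] [316.20210944 224.82033633]
```

View pics/w9z.png

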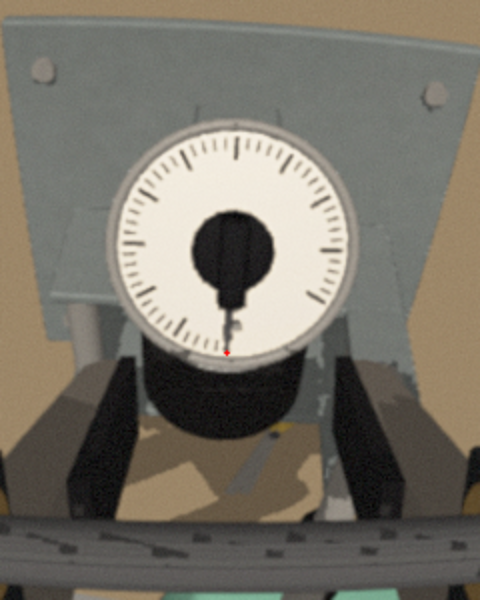

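View pics/t9z.png

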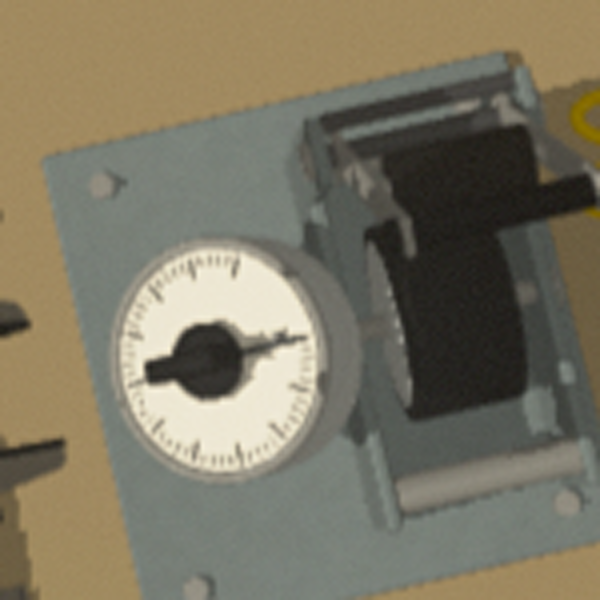

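Run:
```python
from tgt import *
im=save('s10','scene')
for x in(-50,50): print(proj('scene',m((x,85-165*np.cos(1.2),148+165*np.sin(1.2)))).round(1))
```

```text
[296.9 126.1]
[267.2 109.6]
```

View pics/s10.png

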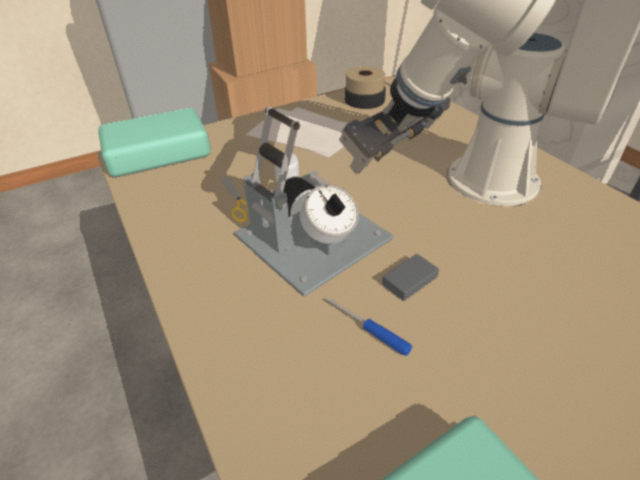

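The scene picture shows the arm fully up, with the handle ends at about (268,110) and (297,126), as predicted for 1.2 rad. The hand is at zero, and the tools and tin have not moved.

```bash
python3 -c "
from h import *
print(order.finish_job())"
```

```text
the job is handed in; nothing more can be done
None
```

The meter is ready for the next roll: the pressure roller is fully up and the dial hand is home at zero. I handed the job in at about 15 s of the 61 s allowed.

- **Pressure arm (done first):** I gripped the handle and swung it up until it stopped moving while the force rose to about 39 N along its path. After release, the handle's position in the wrist and scene pictures matched the 1.2 rad stop.
- **Reset knob:** I turned it anticlockwise by about 1.7 rad. At the stop, the turning resistance jumped from about 0.05 N m to 0.4–0.6 N m, and the bar slipped slightly in the pads. After release, the wrist and top pictures show the hand at 12 o'clock against the pin.
- **Other checks:** In the last scene picture, the sanding block, screwdriver, shears and tin look unmoved, by eye. The gripper is clear of the meter with about zero force on it.

No check failed or disagreed.

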